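Steady the camera mast and hold it raised

TASK

Slide the flat steel ballast plate, by its upright fin, fully home into the slot in the foot of the camera mast so that the mast stands steady. Then squeeze the release button on the mast's head with the mast still right down, pull the head up past its first stop to the second stop, and finish while still holding it there, with the plate left home. Leave the tank wagons and the signal cabin where they stand.

Things in the scene. Friction and masses are not known exactly. Their poses are not given: they have to be found in the camera images.
- foot: Dark steel foot of the camera mast, fixed. Origin on the mast's axis at board level (z = 0), z up. Spans x -85 to +35 mm, 90 mm in y, 19.5 mm high. A fixed tube, 24 mm across (29 mm collar at its top), rises from the origin to z = 104.5 mm. The foot's slot opens to its own -x, roughly towards the robot.
- slot_mouth (a point): Middle of the slot's mouth at board level, 85 mm in front (-x) of the foot's origin; axes as the foot's. The slot runs 50 mm to +x up to an end wall, is 63.5 mm wide in y and 11.5 mm high; the board is its floor. Low cheeks (11.5 mm high) flare out for 13 mm in front of the mouth.
- plate_grip (a point): Loose steel ballast plate, flat on the board: 90 x 60 x 8 mm (x, y, z), 350 g. A fin to grip stands on it, 20 mm in x, 12 mm in y, top 54 mm above the board; grip it across y. This point is in the fin, 36 mm above the board, 77 mm behind the leading (+x) edge, which enters the slot, x along the foot's x. Fully home against the end wall it is at x -112, y 0 mm in the foot's frame.
- mast_grip (a point): Centre of the mast's head, an aluminium block 34 x 34 x 36 mm (x, y, z) on the mast's axis; axes as the foot's; 128 mm above the board when down. A black camera, 36 mm in x, 26 mm in y, sits on it, its top 40 mm above this point; its lens juts to -x. The release button is on the block's +y face: a grip across y, centred here and closed on the block, presses it fully.
- mast (a joint): Mast height in m: 0 down, first stop about 0.045, second stop 0.090 (end of travel). Button out: locked at 0, and cannot rise past the first stop. Button kept pressed: slides freely past the first stop. It does not lock at the second stop: let go, its weight (2.5 N) sinks it to about 0.055, just above the first.
- release (a joint): Release button in m: 0 out, 0.005 flush with the block; frees the latch beyond 0.0035. A steel disc, 16 mm across, standing 5 mm proud of the middle of the head's +y face. Spring of 2 to 4 N; comes out again when let go.
- wagon_a: Silver tank wagon, loose, 118 x 31 x 53 mm, stands on the board; origin under its centre, x along it. Leave alone.
- wagon_b: The other silver tank wagon, same shape. Leave alone.
- cabin: White ceramic signal cabin, loose, about 90 x 100 x 100 mm; origin under its centre. Leave alone.
Not all that is in view belongs to the job. What is shaped like the foot but white is not meant. Leave any yellow look-alike of the part that bears plate_grip alone.

How it is judged:
By the outcome, as a careful person would: the job done as asked, in the order asked, and still so for the second after the job is handed in, while the arm keeps its last pose, push and grip.
It also fails if it takes over 54 s, if anything falls off the work surface, if the arm or the gripper's body presses on something with over 40 N, if the wrist force passes 120 N, or if a joint passes its speed limit or range.

ROBOT

A 7-joint arm with a two-finger parallel gripper is mounted at the origin on the work surface. World frame = base frame: x ahead of the robot, y to its left, z up, the work surface at z = 0. Lengths are in mm, angles in rad, forces in N, time in s.
With the tool pointing down it reaches from about 400 to 875 mm from the base axis. Payload 4.4 kg.
Tool frame: the origin (TCP) lies on the centre line of the jaws, within the pads' length; the fingertips stand 8 mm ahead of it and the grasp point (between the pads) lies 11 mm behind it; x points along the fingers, z is the direction in which the jaws open and shut, and the axes are right-handed (so a half turn about x gives the same grasp; the last joint's range is limited). The gripper opens to 85 mm and grips with 20 to 120 N. Pads are 22 mm wide; open, the fingers measure 114 mm over their backs; the gripper's body (76 mm by 85 mm) begins 54 mm behind the grasp point. The pads swing forward as they close: fully open they stand 13 mm farther back than shut.
Start: joints at [-1.322, 0.628, 0.038, 1.517, -0.027, 0.996, -0.02], TCP at [201.234, 618.08, 239.313] pointing down, gripper open.
Joint ranges: [-3.06, 3.06], [-0.37, 2.12], [-1.25, 1.32], [0.18, 2.47], [-1.1, 4.24], [0.23, 1.98], [-2.94, 2.94]. Speed limits (rad/s): [2.57, 2.57, 3.14, 3.14, 3.14, 3.14, 3.14].

INTERFACE

Orientations are given as [roll, pitch, yaw] about the fixed x, y, z axes, in that order (R = Rz(yaw) Ry(pitch) Rx(roll)).
In Python, from cell import ctrl, get_image, camera_params gives the robot as it stands. The module is installed in compiled form; this text tells all that it offers.
- The arm moves only by the shell command python3 -m handwheel 'ROWS'. ROWS is text: rows parted by semicolons, each of 7 numbers parted by spaces: the opening, from -1 (shut) to 1 (fully open), then the shift along the tool's x, y, z in mm, then the turn, a rotation vector about the tool's x, y, z in rad. In form: grip x y z wx wy wz; .... A call has 1 to 10 rows; each row shifts and turns the pose as measured when the row begins, along the tool's axes as they then stand; what a row does not reach is not made up. A row lasts 1/10 s, in which the tool goes at most 50 mm and 8.59 degrees, less where a joint would pass 70% of its speed; a pose out of reach is approached as far as the arm can. A call with a gripper value outside its range is refused whole. The fingers move at their own pace and stop on an object; the grip force is fixed at half the most. Time passes only in rows, so rows that do not move let the fingers close. It gives the time, the measured TCP pose, the force and the opening at its end, in the units of the state.
- ctrl.read_state(): the state, without advancing time (a new reading comes with each control period).
- get_image(name): name is "scene" or "top" or "wrist"; returns the picture (400x640x3 uint8, blue, green, red); there is no depth.
- camera_params(name): a dict with "fx", "fy", "cx", "cy" (pixels), "eye" and "orientation" of the camera in the world. Camera axes: x right, y up, looking along -z (the intrinsics and any distortion apply to the point x, -y, -z); pixel columns grow to the right and rows downward; lengths in mm; the calibration is good to about 2 mm. The wrist camera is an equidistant fisheye: a pixel r from the principal point sees the ray r / f radians off the axis. A picture is of the moment at which its call begins: read the wrist's pose just before it. camera_params takes no time and is no camera call; for the wrist camera it gives the pose at the moment of the call.
- ctrl.finish_job(): hands the job in, once; it reports no verdict.
The state is a dict: "clock": time; "qpos": joint angles; "qd": joint speeds; "tau": joint torques, N m; "eef_pos": TCP position; "tool_rot": TCP orientation; "force": force on the tool from outside, world axes, zero at the start; "torque": the same for the moment, N m; "width": finger opening in mm.
Only numpy, scipy, OpenCV 4.12 (cv2) and the standard library are available. Lean on these libraries where they do the work, as an engineer would, in place of code of your own. Each camera call takes 0.05 s, during which the arm holds its last target.

## Working session

There is one attempt and no reset: what is moved stays moved. The work goes in short steps, Python scripts to look and compute and a shell command to move; the robot and the scene stay as the last step left them, time stands still between calls to the robot, and variables do not carry over. Pictures are saved under pics/ and viewed, and the job is handed in when it is done.

```bash
mkdir -p pics; ls
python3 - <<'E'
from cell import ctrl,get_image,camera_params
import cv2
print(ctrl.read_state())
for n in ("scene","top","wrist"):
    print(n,camera_params(n)); cv2.imwrite(f"pics/{n}0.png",get_image(n))
E
```

```text
pics
{'clock': 0.0, 'qpos': array([-1.32181506,  0.62936904,  0.03843252,  1.51839409, -0.02702633,
        0.99628012, -0.01996259]), 'qd': array([-0.0003269 ,  0.00047918,  0.0003946 , -0.00032734,  0.00040459,
       -0.00138196,  0.00052476]), 'tau': array([-3.39981152e-04, -5.63403690e+01,  1.22626372e+00, -1.93441719e+01,
        1.10718445e-02,  1.05123664e-02,  1.15182053e-05]), 'eef_pos': array([201.01390601, 617.48422108, 238.36569922]), 'tool_rot': array([ 3.14134192,  1.56886316, -1.88579822]), 'force': array([-0.02580394,  0.73022657,  0.63599253]), 'torque': array([ 0.00399871,  0.01287648, -0.03227329]), 'width': 84.81918294454077}
scene {'fx': 483.57528056561347, 'fy': 483.57528056561347, 'cx': 317.75201310416196, 'cy': 199.74912911040371, 'eye': array([1340.76167945, -162.4115233 , 1017.34608113]), 'orientation': array([ 0.71244526, -0.00721414,  1.3764355 ])}
top {'fx': 368.2394223695022, 'fy': 368.2394223695022, 'cx': 325.6015680802772, 'cy': 199.35374704206046, 'eye': array([469.29756078, -11.39912303, 883.17780596]), 'orientation': array([ 0.09733952,  0.00766874, -1.56246357])}
wrist {'fx': 309.70691628693146, 'fy': 309.70691628693146, 'cx': 322.13770121178374, 'cy': 195.6907524408156, 'eye': array([138.74023791, 638.84750321, 372.75842015]), 'orientation': array([-0.26339984,  0.00158789,  1.2565337 ])}
```

View pics/scene0.png

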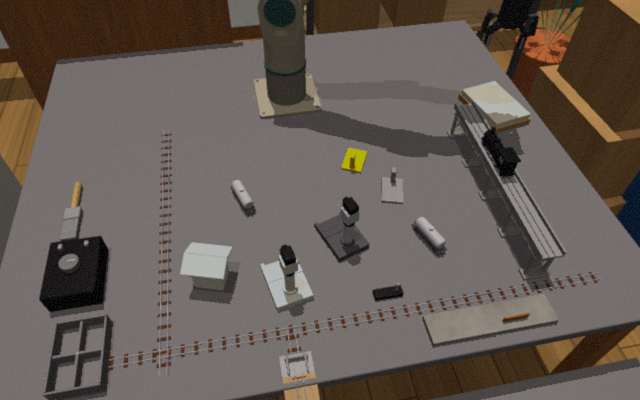

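View pics/top0.png

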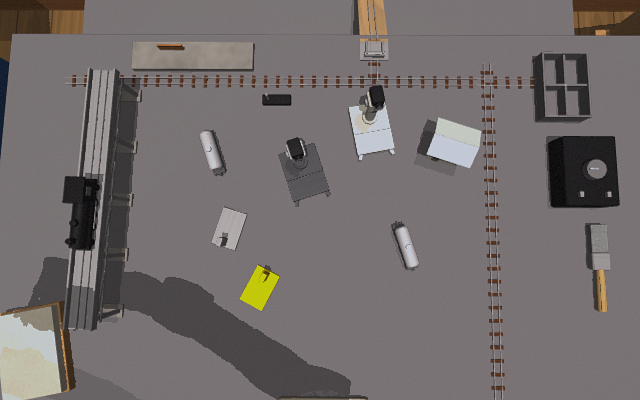

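View pics/wrist0.png

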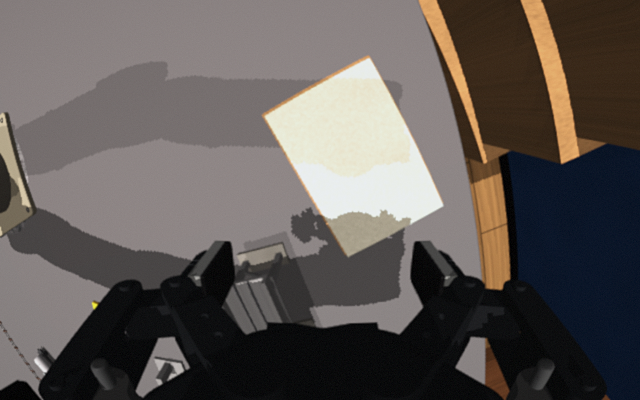

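Top view candidates:
- Feet: dark at (303,172), white at (371,130). The dark steel one fits.
- Plates: grey at (230,229), yellow at (260,287). The grey steel one fits, since the yellow is the look-alike.

I'll enlarge to confirm.

Run:
```python
import cv2
im=cv2.imread("pics/top0.png")
cv2.imwrite("pics/c1.png",cv2.resize(im[130:260,200:340],None,fx=4.5,fy=4.5,interpolation=cv2.INTER_CUBIC))
im=cv2.imread("pics/scene0.png")
cv2.imwrite("pics/c2.png",cv2.resize(im[140:270,300:460],None,fx=4.5,fy=4.5,interpolation=cv2.INTER_CUBIC))
```

```text
(no output)
```

View pics/c1.png

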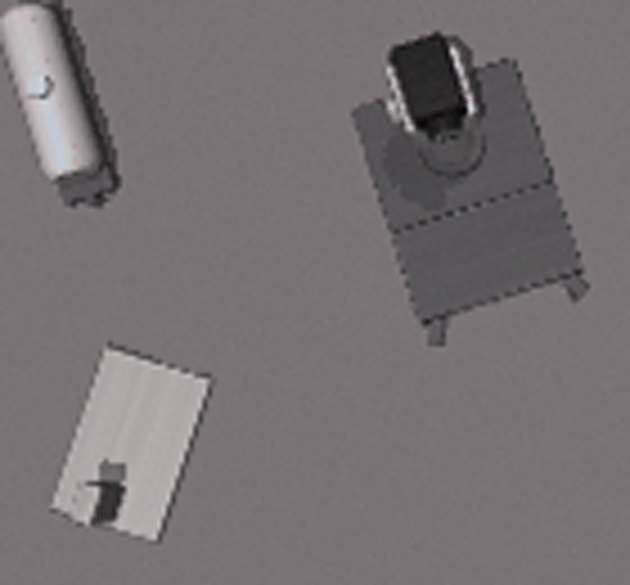

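View pics/c2.png

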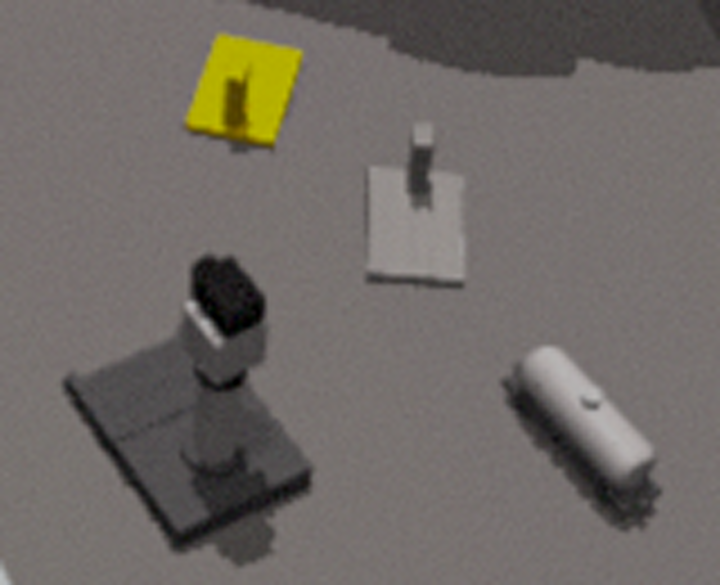

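The crop confirms both picks: the grey plate with corners (108,345), (212,378), (158,543), (50,508), and the dark foot with corners (513,60), (355,107), (425,322), (580,272). Next I'll turn these into poses.

```bash
cat > h.py <<'E'
import numpy as np, cv2
from scipy.spatial.transform import Rotation as R
from scipy.optimize import least_squares
from cell import ctrl,get_image,camera_params
def rot(o): return R.from_euler('xyz',o).as_matrix()
def toplane(n,px,z,P=None):
    P=P or camera_params(n); px=np.atleast_2d(px).astype(float)
    u=(px[:,0]-P['cx'])/P['fx'];v=(px[:,1]-P['cy'])/P['fy']
    if n=='wrist':
        r=np.hypot(u,v); s=np.where(r>1e-9,np.sin(r)/r,1); d=np.c_[u*s,-v*s,-np.cos(r)]
    else: d=np.c_[u,-v,-np.ones(len(u))]
    d=d@rot(P['orientation']).T; e=np.array(P['eye'])
    return (e+d*((z-e[2])/d[:,2])[:,None])[:,:2]
def proj(n,X,P=None):
    P=P or camera_params(n); c=(np.atleast_2d(X)-P['eye'])@rot(P['orientation'])
    x,y,z=c[:,0],-c[:,1],-c[:,2]
    if n=='wrist':
        r=np.hypot(x,y);th=np.arctan2(r,z);k=th/np.maximum(r,1e-9)
    else: k=1/z
    return np.c_[P['cx']+P['fx']*x*k,P['cy']+P['fy']*y*k]
def fit(world,model):
    m=np.array(model,float)
    f=lambda p:(np.c_[m[:,0]*np.cos(p[2])-m[:,1]*np.sin(p[2])+p[0],m[:,0]*np.sin(p[2])+m[:,1]*np.cos(p[2])+p[1]]-world).ravel()
    best=min((least_squares(f,[*world.mean(0),a]) for a in (0,1.5,-1.5,3)),key=lambda s:s.cost)
    return best.x,best.fun.reshape(-1,2)
FOOT=[(35,-45),(35,45),(-85,45),(-85,-45)]
PLATE=[(77,30),(77,-30),(-13,-30),(-13,30)]
E
python3 - <<'E'
from h import *
np.set_printoptions(precision=1,suppress=True)
c=lambda l,o,s:(np.array(l)+.5)/s-.5+np.array(o)
w=toplane('top',c([(513,60),(355,107),(425,322),(580,272)],(200,130),4.5),19.5)
p,r=fit(w,FOOT);print('foot',p[:2],p[2].round(4),r)
w=toplane('top',c([(108,345),(212,378),(158,543),(50,508)],(200,130),4.5),8)
q,r=fit(w,PLATE);print('plate',q[:2],q[2].round(4),r)
# scene check
w=toplane('scene',c([(180,530),(310,470),(70,380)],(300,140),4.5),19.5)
print('foot scene corners',w,'model',[ (rot([0,0,p[2]])[:2,:2]@np.array(m)+p[:2]) for m in [(35,-45),(35,45),(-85,-45)]])
w=toplane('scene',c([(368,272),(464,278),(462,175),(370,168)],(300,140),4.5),8)
print('plate sc',fit(w,[(77,-30),(77,30),(-13,30),(-13,-30)]))
w=toplane('scene',c([(423,128)],(300,140),4.5),54);print('fin top sc',w)
w=toplane('top',c([(100,487)],(200,130),4.5),54);print('fin top top',w)
E
```

```text
foot [642.9  56.4] 0.3173 [[ 1.2 -1.1]
 [-0.9  0.8]
 [-0.7  2.4]
 [ 0.4 -2.1]]
plate [453.8 234.4] -0.299 [[ 0.   0.9]
 [-0.5 -0.7]
 [ 0.3 -0. ]
 [ 0.2 -0.2]]
foot scene corners [[691.4  27.9]
 [665.7 108.6]
 [577.5 -11.7]] model [array([690.2,  24.6]), array([662.1, 110.1]), array([576.1, -12.8])]
plate sc (array([455.9, 235.6,   6. ]), array([[ 0.4, -0.7],
       [ 1.9,  0.4],
       [-1. ,  0.9],
       [-1.3, -0.6]]))
fin top sc [[450.4 236. ]]
fin top top [[461.7 227.8]]
```

```bash
cat >> h.py <<'E'
def plan(pos,yaw,n=1):
    """TCP target, tool down, camera on -x side of yaw; prints tool-frame shift per row (n rows, translation first frame) """
    s=ctrl.read_state(); C=rot(s['tool_rot'])
    y=np.array([-np.sin(yaw),np.cos(yaw),0]); x=np.array([0,0,-1.])
    c=[np.c_[x,np.cross(sg*y,x),sg*y] for sg in (1,-1)]
    T=min(c,key=lambda T:R.from_matrix(C.T@T).magnitude())
    rv=R.from_matrix(C.T@T).as_rotvec(); d=C.T@(np.array(pos)-s['eef_pos'])
    print('clk %.2f tcp %s w %.1f F %s'%(s['clock'],s['eef_pos'].round(1),s['width'],s['force'].round(1)))
    print('shift(cur tool)',d.round(1),'rot',rv.round(3),'dir world',(np.array(pos)-s['eef_pos']).round(1))
    print('shift(target tool)',(T.T@(np.array(pos)-s['eef_pos'])).round(1))
    return T
E
python3 - <<'E'
from h import *
s=ctrl.read_state();P=camera_params('wrist');C=rot(s['tool_rot'])
print(C.round(3)); print('cam in tool',C.T@(P['eye']-s['eef_pos']))
plan([454.5,235,140],-0.297)
E
```

```text
[[-0.    -0.951  0.31 ]
 [-0.001  0.31   0.951]
 [-1.    -0.    -0.001]]
cam in tool [-134.25851859   65.84345142    0.71997063]
clk 0.15 tcp [201.1 617.7 238.6] w 85.8 F [ 0.1  0.6 -1.2]
shift(cur tool) [  99.  -359.4 -285.3] rot [-0.018 -0.001  0.   ] dir world [ 253.4 -382.7  -98.6]
shift(target tool) [  98.6 -354.3 -291.7]
```

```bash
python3 -m handwheel '1 0 -36 -28 0 0 0;1 0 -36 -28 0 0 0;1 0 -36 -28 0 0 0;1 0 -36 -28 0 0 0;1 0 -36 -28 0 0 0;1 5 -36 -28 0 0 0;1 15 -36 -28 0 0 0;1 20 -36 -28 0 0 0'
python3 - <<'E'
from h import *
plan([454.5,235,140],-0.297)
E
```

```text
clock: 0.95
eef_pos: [407.6, 315.0, 196.6]
tool_rot: [0.322, 1.565, 1.595]
force: [-0.1, -0.1, 0.8]
width: 85.2
clk 0.95 tcp [407.6 315.  196.6] w 85.2 F [-0.1 -0.1  0.8]
shift(cur tool) [ 56.2 -68.4 -63. ] rot [-0.001  0.005 -0.002] dir world [ 46.9 -80.  -56.6]
shift(target tool) [ 56.6 -68.2 -62.7]
```

```bash
python3 -m handwheel '1 12 -30 -30 0 0 0;1 22 -30 -28 0 0 0;1 20 -6 -4 0 0 0;1 0 0 0 0 0 0'
python3 - <<'E'
from h import *
plan([454.5,235,140],-0.297)
P=camera_params('wrist');im=get_image('wrist');cv2.imwrite('pics/w1.png',im);np.save('w1.npy',P,allow_pickle=True)
E
```

```text
clock: 1.35
eef_pos: [457.0, 224.6, 138.7]
tool_rot: [0.889, 1.57, 2.149]
force: [-1.6, -0.3, 0.3]
width: 85.1
clk 1.35 tcp [457.  224.6 138.7] w 85.1 F [-1.6 -0.3  0.3]
shift(cur tool) [-1.3  5.6  9.1] rot [-0.014  0.    -0.   ] dir world [-2.5 10.4  1.3]
shift(target tool) [-1.3  5.5  9.2]
```

View pics/w1.png

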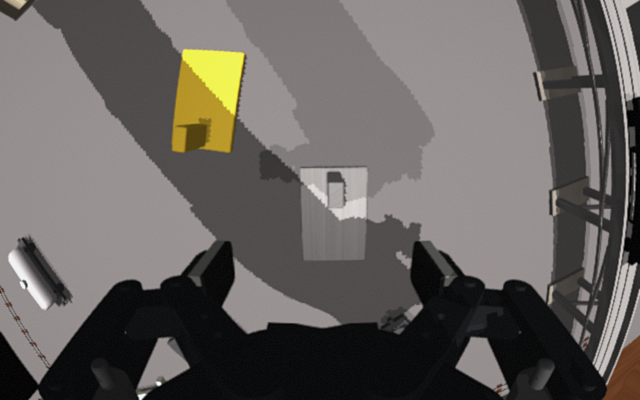

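The wrist view shows the grey plate with corners (302,167), (367,167), (366,260), (303,260), and its fin at (336,190). I'll enlarge it and fit.

Run:
```python
import cv2
im=cv2.imread("pics/w1.png")
cv2.imwrite("pics/w1c.png",cv2.resize(im[155:270,280:390],None,fx=5,fy=5,interpolation=cv2.INTER_CUBIC))
```

```text
(no output)
```

View pics/w1c.png

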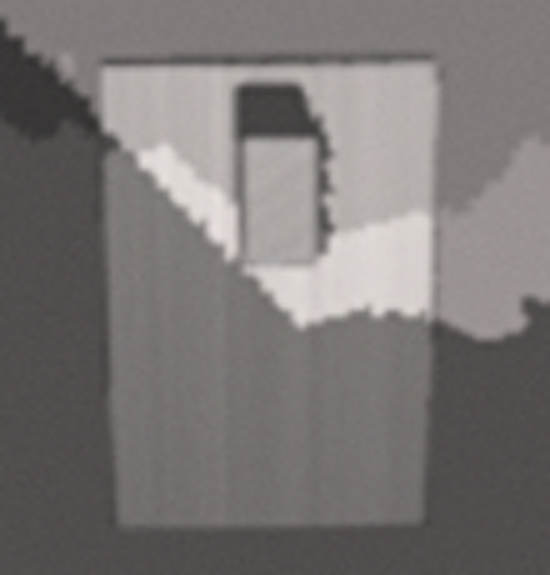

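Run:
```python
from h import *
P=np.load('w1.npy',allow_pickle=True).item()
c=lambda l:(np.array(l)+.5)/5-.5+np.array((280,155))
print(fit(toplane('wrist',c([(100,65),(437,65),(424,525),(118,527)]),8,P),[(-13,-30),(-13,30),(77,30),(77,-30)]))
p,r=fit(toplane('wrist',c([(241,138),(318,138),(315,265),(246,265)]),54,P),[(-10,-6),(-10,6),(10,6),(10,-6)])
print(p,r)
plan([*p[:2],25],-0.3)
```

```text
(array([ 4.53381689e+02,  2.37311346e+02, -2.98834694e-01]), array([[-0.40042358, -0.32236389],
       [-0.57114238,  1.03068465],
       [ 0.39971335,  0.40443038],
       [ 0.57185262, -1.11275113]]))
[ 4.53326852e+02  2.37018754e+02 -2.96426099e-01] [[-0.38846413 -0.26493247]
 [-0.28584937  0.56578943]
 [ 0.51910858  0.71582953]
 [ 0.15520492 -1.01668649]]
clk 1.40 tcp [457.5 225.1 139.8] w 85.4 F [-0.2 -0.6  0.2]
shift(cur tool) [114.8   7.7   9.9] rot [-0.011  0.001  0.001] dir world [  -4.1   11.9 -114.8]
shift(target tool) [114.8   7.5  10.2]
```

Both wrist fits give plate_grip ≈ (453.3, 237.1) with yaw −0.298. Going down around the fin.

```bash
python3 -m handwheel '1 0 8 10 -0.011 0 0;1 30 0 0 0 0 0;1 30 0 0 0 0 0;1 20 0 0 0 0 0;1 0 0 0 0 0 0'
python3 - <<'E'
from h import *
plan([453.3,237.1,25],-0.298)
E
```

```text
clock: 1.9
eef_pos: [452.3, 252.3, 63.4]
tool_rot: [-0.348, 1.555, 0.939]
force: [0.0, -0.6, -0.1]
width: 85.2
clk 1.90 tcp [452.3 252.3  63.4] w 85.2 F [ 0.  -0.6 -0.1]
shift(cur tool) [ 38.2  -5.  -14.9] rot [0.014 0.015 0.005] dir world [  1.  -15.2 -38.4]
shift(target tool) [ 38.4  -5.4 -14.3]
```

```bash
python3 -m handwheel '1 0 -3 -7 0.014 0.015 0;1 0 0 0 0 0 0'
python3 - <<'E'
from h import *
plan([453.3,237.1,25],-0.298)
E
```

```text
clock: 2.1
eef_pos: [452.9, 248.2, 65.5]
tool_rot: [-1.217, 1.564, 0.06]
force: [0.5, -0.7, 0.2]
width: 85.6
clk 2.10 tcp [452.9 248.2  65.5] w 85.6 F [ 0.5 -0.7  0.2]
shift(cur tool) [ 40.5  -3.3 -10.6] rot [0.004 0.002 0.006] dir world [  0.4 -11.1 -40.5]
shift(target tool) [ 40.5  -3.6 -10.4]
```

```bash
python3 -m handwheel '1 2 -4 -12 0.004 0 0.006;1 0 0 0 0 0 0;1 0 0 0 0 0 0'
python3 - <<'E'
from h import *
plan([453.3,237.1,25],-0.298)
E
```

```text
clock: 2.4
eef_pos: [454.8, 235.8, 66.3]
tool_rot: [-0.539, 1.564, 0.735]
force: [0.1, -0.4, -0.7]
width: 85.1
clk 2.40 tcp [454.8 235.8  66.3] w 85.1 F [ 0.1 -0.4 -0.7]
shift(cur tool) [41.3  2.   0.6] rot [0.001 0.006 0.004] dir world [ -1.5   1.3 -41.3]
shift(target tool) [41.3  1.8  0.8]
```

```bash
python3 -m handwheel '1 14 1 0 0 0.006 0.004;1 14 0 0 0 0 0;1 10 0 0 0 0 0;1 0 0 0 0 0 0'
python3 - <<'E'
from h import *
plan([453.3,237.1,25],-0.298)
E
```

```text
clock: 2.8
eef_pos: [454.6, 236.0, 26.0]
tool_rot: [-0.101, 1.57, 1.171]
force: [-0.5, 0.4, -0.1]
width: 85.5
clk 2.80 tcp [454.6 236.   26. ] w 85.5 F [-0.5  0.4 -0.1]
shift(cur tool) [1.  1.6 0.7] rot [-0.001  0.001  0.   ] dir world [-1.3  1.1 -1. ]
shift(target tool) [1.  1.6 0.7]
```

```bash
python3 -m handwheel '1 1 2 1 0 0 0;-1 0 0 0 0 0 0;-1 0 0 0 0 0 0;-1 0 0 0 0 0 0;-1 0 0 0 0 0 0;-1 0 0 0 0 0 0;-1 0 0 0 0 0 0'
python3 - <<'E'
from h import *
plan([453.3,237.1,25],-0.298)
cv2.imwrite('pics/w2.png',get_image('wrist'))
E
```

```text
clock: 3.5
eef_pos: [452.9, 237.9, 25.5]
tool_rot: [-0.235, 1.57, 1.037]
force: [-1.1, 0.9, -1.6]
width: 11.3
clk 3.50 tcp [452.9 237.9  25.5] w 11.3 F [-1.1  0.9 -1.6]
shift(cur tool) [ 0.5 -0.6 -0.6] rot [-0.001  0.001  0.   ] dir world [ 0.4 -0.8 -0.5]
shift(target tool) [ 0.5 -0.6 -0.6]
```

View pics/w2.png

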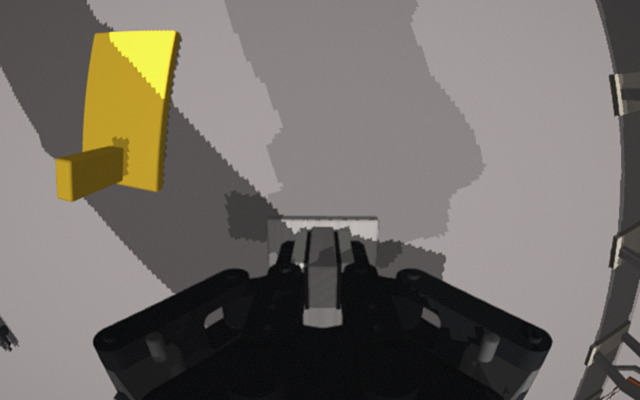

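Gripped (width 11.3 mm). Next is a slight lift, then over to a point in front of the mouth.

```bash
python3 -m handwheel '-1 -5 0 0 0 0 0;-1 0 -9 -28 0 0 0;-1 0 -9 -28 0 0 0;-1 0 -9 -28 0 0 0;-1 0 -9 -28 0 0 0;-1 0 -9 -28 0 0 0;-1 0 -9 -28 0 0 0;-1 0 0 0 0 0 0'
python3 - <<'E'
from h import *
plan([457.7,-3.8,30],0.317)
E
```

```text
clock: 4.35
eef_pos: [454.5, 56.8, 30.2]
tool_rot: [1.963, 1.568, -3.043]
force: [-0.6, -0.6, -4.3]
width: 11.4
clk 4.35 tcp [454.5  56.8  30.2] w 11.4 F [-0.6 -0.6 -4.3]
shift(cur tool) [  0.2 -20.6 -57. ] rot [-0.611 -0.    -0.003] dir world [  3.2 -60.6  -0.2]
shift(target tool) [  0.2  15.8 -58.5]
```

```bash
python3 -m handwheel '-1 0 -6 -19 -0.1 0 0;-1 0 -4 -20 -0.1 0 0;-1 0 0 -15 -0.1 0 0;-1 0 0 0 -0.1 0 0;-1 0 0 0 -0.1 0 0;-1 0 0 0 -0.09 0 0;-1 0 0 0 0 0 0;-1 0 0 0 0 0 0'
python3 - <<'E'
from h import *
plan([457.7,-3.8,30],0.317)
cv2.imwrite('pics/t2.png',get_image('top'));cv2.imwrite('pics/s2.png',get_image('scene'))
for n,(x0,y0) in (('t2',(250,110)),('s2',(270,120))):
    im=cv2.imread(f'pics/{n}.png')[y0:y0+140,x0:x0+150]
    cv2.imwrite(f'pics/{n}c.png',cv2.resize(im,None,fx=4,fy=4,interpolation=cv2.INTER_CUBIC))
E
```

```text
clock: 5.15
eef_pos: [453.7, -1.3, 30.4]
tool_rot: [1.781, 1.567, -2.617]
force: [0.3, -0.5, -3.8]
width: 11.1
clk 5.15 tcp [453.7  -1.3  30.4] w 11.1 F [ 0.3 -0.5 -3.8]
shift(cur tool) [ 0.4 -3.  -3.6] rot [-0.003 -0.001 -0.004] dir world [ 4.  -2.5 -0.4]
shift(target tool) [ 0.4 -3.  -3.6]
```

View pics/t2c.png

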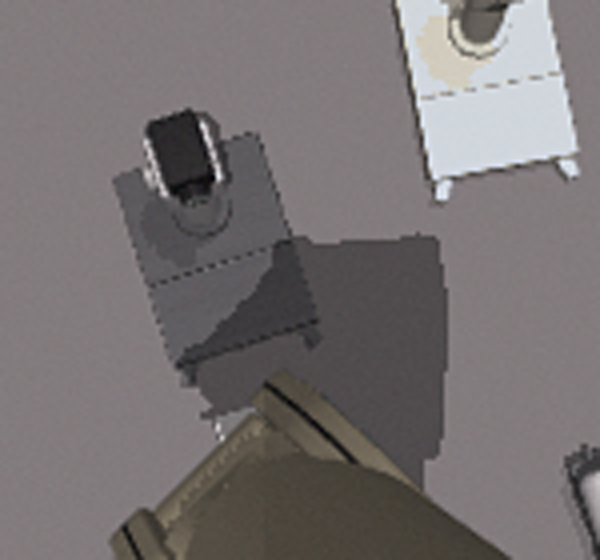

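View pics/s2c.png

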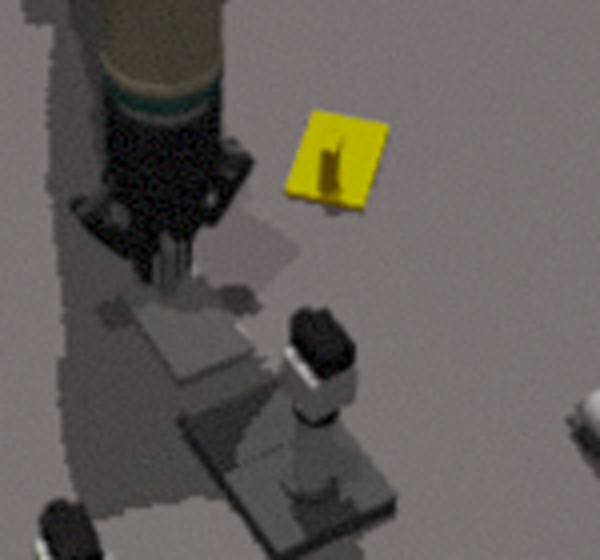

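Run:
```python
import cv2
im=cv2.imread("pics/s2.png")
im=cv2.convertScaleAbs(im[185:265,290:375],alpha=2.2)
cv2.imwrite("pics/s2d.png",cv2.resize(im,None,fx=7,fy=7,interpolation=cv2.INTER_CUBIC))
im=cv2.imread("pics/t2.png")
im=cv2.convertScaleAbs(im[135:220,270:340],alpha=2.2)
cv2.imwrite("pics/t2d.png",cv2.resize(im,None,fx=7,fy=7,interpolation=cv2.INTER_CUBIC))
```

```text
(no output)
```

View pics/s2d.png

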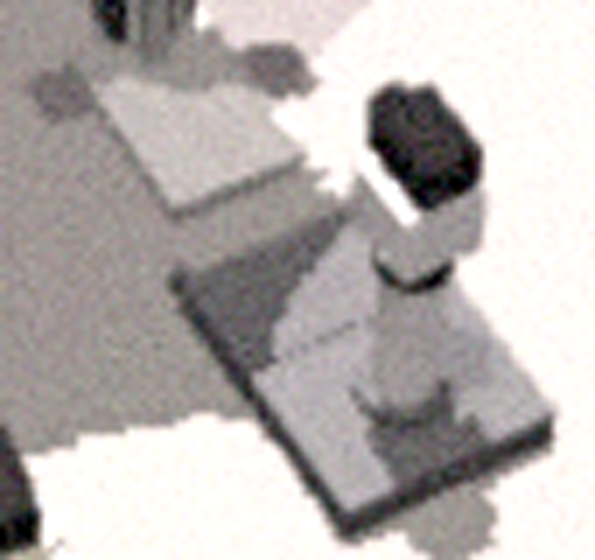

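View pics/t2d.png

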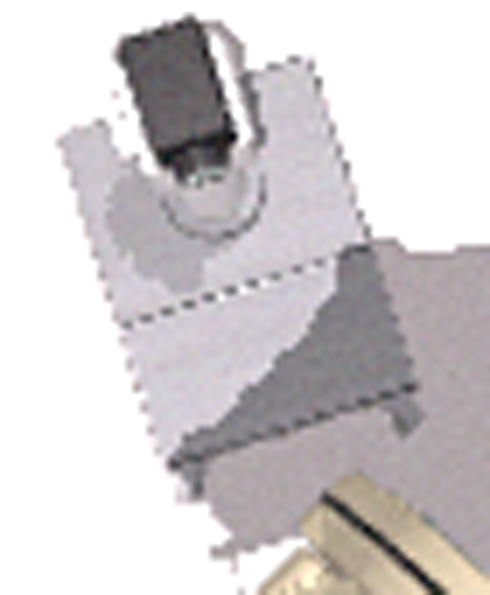

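Run:
```python
from h import *
np.set_printoptions(precision=1,suppress=True)
s=ctrl.read_state();C=rot(s['tool_rot']);yaw=np.arctan2(C[1,2],C[0,2])-np.pi/2;print('yaw',yaw,s['eef_pos'])
tr=lambda p,yaw,m,z:np.array([[p[0]+a*np.cos(yaw)-b*np.sin(yaw),p[1]+a*np.sin(yaw)+b*np.cos(yaw),z] for a,b in m])
cs=lambda l:(np.array(l)+.5)/7-.5+np.array((290,185))
ct=lambda l:(np.array(l)+.5)/7-.5+np.array((270,135))
pl=cs([(171,207),(298,155)])
for z in (10,13):
    print('plate: pix world',toplane('scene',pl,z),'kin',tr(s['eef_pos'],yaw,[(77,-30),(77,30)],z))
ws=toplane('scene',cs([(178,280),(350,518),(550,418)]),19.5)
print('foot scene',fit(ws,[(-85,-45),(35,-45),(35,45)]))
wt=toplane('top',ct([(310,60),(65,137),(172,463),(418,387),(122,325),(372,247)]),19.5)
print('foot top',fit(wt,FOOT+[(-35,45),(-35,-45)]))
```

```text
yaw 0.3146936722238345 [453.8  -1.2  30.4]
plate: pix world [[536.6  -7. ]
 [520.3  46.4]] kin [[536.3  -5.9  10. ]
 [517.7  51.1  10. ]]
plate: pix world [[539.   -7.4]
 [522.7  45.8]] kin [[536.3  -5.9  13. ]
 [517.7  51.1  13. ]]
foot scene (array([646.8,  56.5,   0.3]), array([[ 0.9, -0.2],
       [-0.7, -2.4],
       [-0.2,  2.6]]))
foot top (array([642.9,  56. ,   0.3]), array([[ 1.8, -0.8],
       [ 0.8,  1.3],
       [-1.7,  1.8],
       [ 0.3, -1. ],
       [-1.1, -0.1],
       [-0. , -1.1]]))
```

```bash
cat > ov.py <<'E'
from h import *
def tr(p,yaw,m): 
    m=np.array(m,float);c,s=np.cos(yaw),np.sin(yaw)
    return np.c_[p[0]+m[:,0]*c-m[:,1]*s,p[1]+m[:,0]*s+m[:,1]*c,m[:,2]]
def overlay(src,name,out,box,k,sets,gain=1.5,bias=(0,0)):
    x0,y0,x1,y1=box
    im=cv2.convertScaleAbs(cv2.imread(src)[y0:y1,x0:x1],alpha=gain)
    im=cv2.resize(im,None,fx=k,fy=k,interpolation=cv2.INTER_CUBIC)
    for p,yaw,m,col in sets:
        q=(proj(name,tr(p,yaw,m))+.5+np.array(bias)-(x0,y0))*k
        cv2.polylines(im,[np.round(q*8).astype(int)],True,col,1,cv2.LINE_AA,3)
    cv2.imwrite(out,im)
F3=[(35,-45,19.5),(35,45,19.5),(-85,45,19.5),(-85,-45,19.5)]
def P3(z): return [(77,30,z),(77,-30,z),(-13,-30,z),(-13,30,z)]
E
python3 - <<'E'
from ov import *
s=ctrl.read_state();C=rot(s['tool_rot']);yaw=np.arctan2(C[1,2],C[0,2])-np.pi/2
S=[((643,57),.317,F3,(0,255,0)),(s['eef_pos'][:2],yaw,P3(12.5),(0,0,255))]
overlay('pics/s2.png','scene','pics/o1.png',(290,185,375,265),8,S,1.5)
overlay('pics/t2.png','top','pics/o2.png',(270,135,340,215),7,S[:1],1.5)
E
```

```text
(no output)
```

View pics/o1.png

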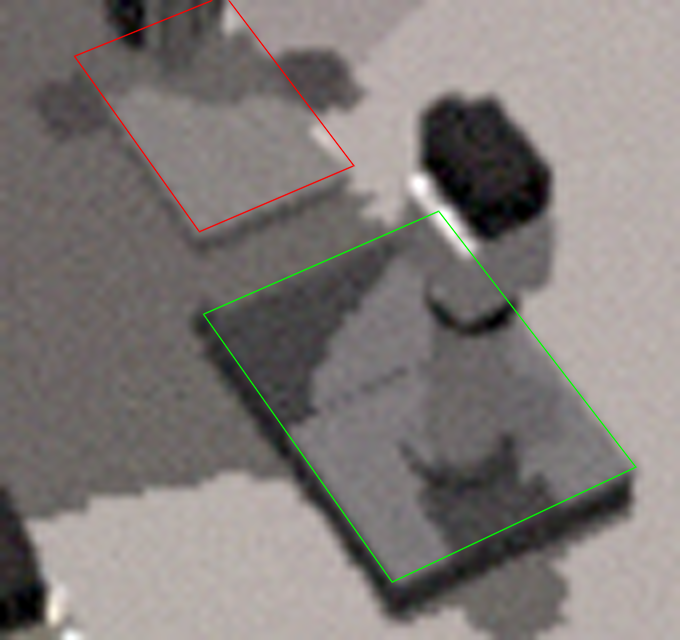

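View pics/o2.png

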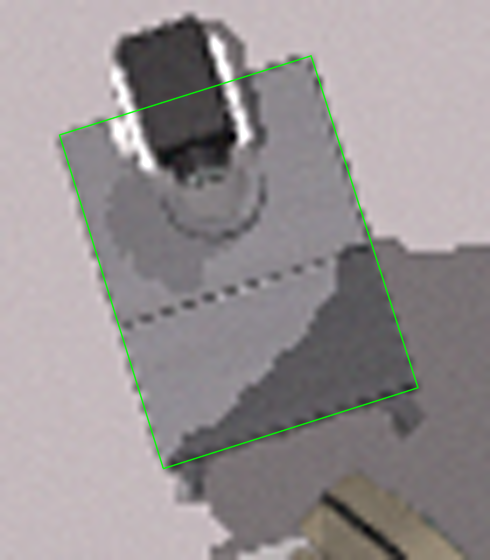

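The overlays agree: the scene offset is the same for the plate and the foot, and the foot is at ≈ (643, 56.5, 0.317). I'll line up, lower and insert.

```bash
cat >> h.py <<'E'
def foot(x,z,y=0,p=(643,56.5,.317)):
    c,s=np.cos(p[2]),np.sin(p[2]); e=ctrl.read_state()['eef_pos']-np.array([p[0],p[1],0])
    print('in foot frame: x %.1f y %.1f z %.1f'%(e[0]*c+e[1]*s,-e[0]*s+e[1]*c,e[2]))
    return plan([p[0]+x*c-y*s,p[1]+x*s+y*c,z],p[2])
E
python3 -m handwheel '-1 0 -3 -4 -0.003 0 -0.004;-1 2 0 0 0 0 0;-1 2 0 0 0 0 0;-1 0 0 0 0 0 0;-1 0 0 0 0 0 0'; python3 -c "
from h import *
foot(-185,25.5)"
```

```text
clock: 5.75
eef_pos: [458.3, -4.1, 26.0]
tool_rot: [-2.92, 1.569, -1.034]
force: [0.4, 0.6, -2.9]
width: 11.2
in foot frame: x -194.3 y 0.0 z 26.0
clk 5.75 tcp [458.3  -4.1  26. ] w 11.2 F [ 0.4  0.6 -2.9]
shift(cur tool) [ 0.5 -9.3  0. ] rot [-0.001 -0.001  0.   ] dir world [ 8.9  2.9 -0.5]
shift(target tool) [ 0.5 -9.3 -0. ]
```

```bash
python3 -m handwheel '-1 0.7 0 0 0 0 0;-1 0 -6 0 0 0 0;-1 0 -6 0 0 0 0;-1 0 -6 0 0 0 0;-1 0 -6 0 0 0 0;-1 0 -5 0 0 0 0;-1 0 0 0 0 0 0'; python3 -c "
from h import *
foot(-112,25.5)
cv2.imwrite('pics/s3.png',get_image('scene'))
im=cv2.imread('pics/s3.png')[185:265,290:375];cv2.imwrite('pics/s3c.png',cv2.resize(cv2.convertScaleAbs(im,alpha=1.7),None,fx=7,fy=7,interpolation=cv2.INTER_CUBIC))"
```

```text
clock: 6.45
eef_pos: [488.4, 5.8, 25.5]
tool_rot: [-2.558, 1.569, -0.672]
force: [-0.2, 0.8, -3.1]
width: 11.3
in foot frame: x -162.7 y 0.0 z 25.5
clk 6.45 tcp [488.4   5.8  25.5] w 11.3 F [-0.2  0.8 -3.1]
shift(cur tool) [  0.1 -50.7   0. ] rot [-0.001 -0.001  0.001] dir world [48.2 15.7 -0. ]
shift(target tool) [  0.  -50.7  -0. ]
```

View pics/s3c.png

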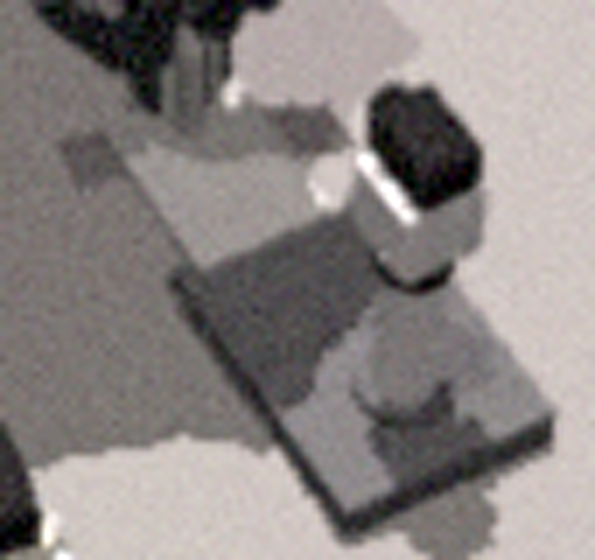

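The leading edge is centred at the mouth and the forces are small. Pushing on.

```bash
python3 -m handwheel '-1 0.5 -5 0 0 0 0;-1 0 -5 0 0 0 0;-1 0 -5 0 0 0 0;-1 0 -5 0 0 0 0;-1 0 -5 0 0 0 0'; python3 -c "
from h import *
foot(-112,25.5)";python3 -m handwheel '-1 0 -5 0 0 0 0;-1 0 -5 0 0 0 0;-1 0 -4 0 0 0 0;-1 0 0 0 0 0 0'; python3 -c "
from h import *
foot(-112,25.5)"
```

```text
clock: 7.0
eef_pos: [505.2, 10.9, 26.0]
tool_rot: [1.916, 1.557, -2.481]
force: [-2.9, -1.0, 1.9]
width: 11.5
in foot frame: x -145.2 y -0.4 z 26.0
clk 7.00 tcp [505.2  10.9  26. ] w 11.5 F [-2.9 -1.   1.9]
shift(cur tool) [  0.  -33.2   0.4] rot [-0.001 -0.005 -0.013] dir world [31.4 10.7 -0.5]
shift(target tool) [  0.5 -33.2   0.4]
clock: 7.4
eef_pos: [520.6, 16.0, 25.9]
tool_rot: [1.93, 1.558, -2.466]
force: [-1.6, 0.5, 1.8]
width: 11.3
in foot frame: x -129.0 y -0.3 z 25.9
clk 7.40 tcp [520.6  16.   25.9] w 11.3 F [-1.6  0.5  1.8]
shift(cur tool) [  0.2 -17.    0.3] rot [-0.001 -0.005 -0.012] dir world [16.   5.5 -0.4]
shift(target tool) [  0.4 -17.    0.3]
```

```bash
python3 -m handwheel '-1 0 -5 0.3 0 0 0;-1 0 -5 0 0 0 0;-1 0 -4 0 0 0 0;-1 0 0 0 0 0 0'; python3 -c "
from h import *
foot(-112,25.5)";python3 -m handwheel '-1 0 -4 0 0 0 0;-1 0 -3 0 0 0 0;-1 0 0 0 0 0 0'; python3 -c "
from h import *
foot(-112,25.5)"
```

```text
clock: 7.8
eef_pos: [533.2, 20.3, 26.1]
tool_rot: [1.921, 1.555, -2.475]
force: [-0.8, 0.1, 0.7]
width: 11.3
in foot frame: x -115.6 y -0.2 z 26.1
clk 7.80 tcp [533.2  20.3  26.1] w 11.3 F [-0.8  0.1  0.7]
shift(cur tool) [ 0.6 -3.6  0.2] rot [-0.001 -0.005 -0.015] dir world [ 3.4  1.3 -0.6]
shift(target tool) [ 0.6 -3.6  0.2]
clock: 8.1
eef_pos: [536.5, 21.1, 26.1]
tool_rot: [1.863, 1.547, -2.534]
force: [-1.5, -0.0, 3.3]
width: 11.7
in foot frame: x -112.2 y -0.4 z 26.1
clk 8.10 tcp [536.5  21.1  26.1] w 11.7 F [-1.5 -0.   3.3]
shift(cur tool) [ 0.6 -0.2  0.4] rot [-0.001 -0.007 -0.023] dir world [ 0.   0.5 -0.6]
shift(target tool) [ 0.6 -0.2  0.4]
```

```bash
for i in 1 2; do python3 -m handwheel '-1 0 -4 0 0 0 0;-1 0 -4 0 0 0 0'; python3 -c "
from h import *
foot(-112,25.5)"; done
```

```text
clock: 8.3
eef_pos: [536.5, 20.8, 25.7]
tool_rot: [1.8, 1.531, -2.597]
force: [-12.3, -2.6, 14.2]
width: 11.4
in foot frame: x -112.3 y -0.8 z 25.7
clk 8.30 tcp [536.5  20.8  25.7] w 11.4 F [-12.3  -2.6  14.2]
shift(cur tool) [ 0.2 -0.3  0.8] rot [-0.001 -0.009 -0.039] dir world [ 0.1  0.8 -0.2]
shift(target tool) [ 0.2 -0.3  0.8]
clock: 8.5
eef_pos: [536.4, 20.7, 25.4]
tool_rot: [1.767, 1.514, -2.629]
force: [-11.6, -3.7, 15.6]
width: 11.3
in foot frame: x -112.5 y -0.8 z 25.4
clk 8.50 tcp [536.4  20.7  25.4] w 11.3 F [-11.6  -3.7  15.6]
shift(cur tool) [-0.1 -0.5  0.8] rot [-0.001 -0.011 -0.055] dir world [0.2 0.9 0.1]
shift(target tool) [-0.1 -0.5  0.8]
```

The plate is stopped at foot x −112.3 with about 12 N of push, which matches home. Release gently and retreat upwards.

```bash
python3 -m handwheel '-1 0 0 0 0 0 0;0 0 0 0 0 0 0;0 0 0 0 0 0 0;0 0 0 0 0 0 0;0 0 0 0 0 0 0'; python3 -c "
from h import *
foot(-125,140)"
```

```text
clock: 9.0
eef_pos: [539.3, 21.6, 25.5]
tool_rot: [1.777, 1.519, -2.619]
force: [-0.6, 0.5, -0.2]
width: 42.6
in foot frame: x -109.4 y -0.8 z 25.5
clk 9.00 tcp [539.3  21.6  25.5] w 42.6 F [-0.6  0.5 -0.2]
shift(cur tool) [-113.5   21.4   -0.4] rot [-0.001 -0.011 -0.051] dir world [-15.1  -4.1 114.5]
shift(target tool) [-114.5   15.6    0.8]
```

```bash
python3 -m handwheel '0.2 -5 0 0 0 -0.011 -0.05;0.2 -20 2 0 0 0 0;0.2 -25 3 0 0 0 0;0.5 -25 3 0 0 0 0;0.5 -30 4 0 0 0 0;1 -30 4 0 0 0 0;1 -30 0 0 0 0 0;1 -10 0 0 0 0 0'; python3 -c "
from h import *
foot(-125,200)
for n in ('top','scene','wrist'): cv2.imwrite(f'pics/{n}4.png',get_image(n))
np.save('w4.npy',camera_params('wrist'),allow_pickle=True)
for n,(x0,y0,x1,y1) in (('top',(265,130,345,220)),('scene',(290,185,375,265))):
    im=cv2.imread(f'pics/{n}4.png')[y0:y1,x0:x1];cv2.imwrite(f'pics/{n}4c.png',cv2.resize(cv2.convertScaleAbs(im,alpha=1.5),None,fx=6,fy=6,interpolation=cv2.INTER_CUBIC))"
```

```text
clock: 9.8
eef_pos: [523.7, 16.4, 204.0]
tool_rot: [0.781, 1.568, 2.668]
force: [0.9, 1.0, -0.8]
width: 85.3
in foot frame: x -125.8 y -0.9 z 204.0
clk 9.80 tcp [523.7  16.4 204. ] w 85.3 F [ 0.9  1.  -0.8]
shift(cur tool) [ 4.  -0.9  0.9] rot [-0.001  0.002 -0.002] dir world [ 0.5  1.1 -4. ]
shift(target tool) [ 4.  -0.8  0.9]
```

View pics/top4c.png

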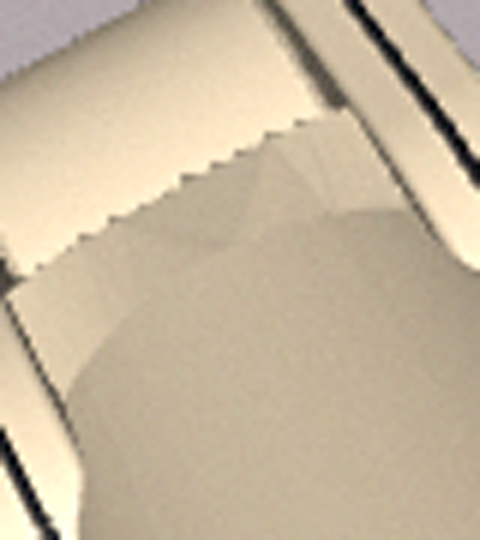

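View pics/scene4c.png

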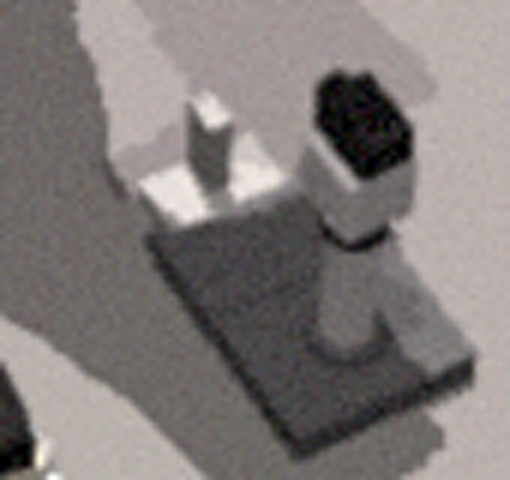

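View pics/wrist4.png

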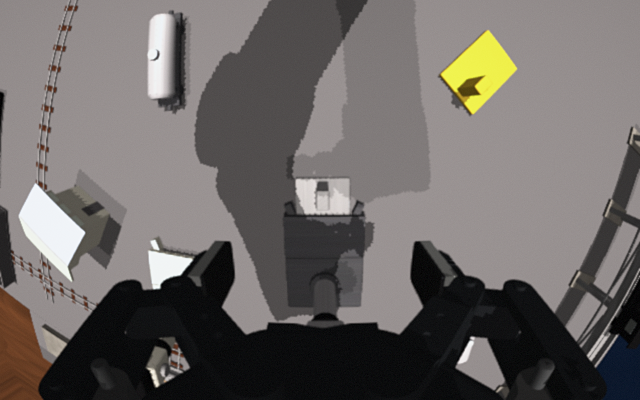

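The wrist view shows the plate in the slot (fin near (322,190)) and the mast at (324,295). I'll enlarge it to check that the plate is home and to refine the foot axis.

```bash
python3 -c "
import cv2
im=cv2.imread('pics/wrist4.png')[170:330,265:385];cv2.imwrite('pics/w4c.png',cv2.resize(cv2.convertScaleAbs(im,alpha=1.6),None,fx=5,fy=5,interpolation=cv2.INTER_CUBIC)[:800])
cv2.imwrite('pics/w4c.png',cv2.resize(cv2.convertScaleAbs(im[:120],alpha=1.4),None,fx=5,fy=5,interpolation=cv2.INTER_CUBIC))"
```

```text
(no output)
```

View pics/w4c.png

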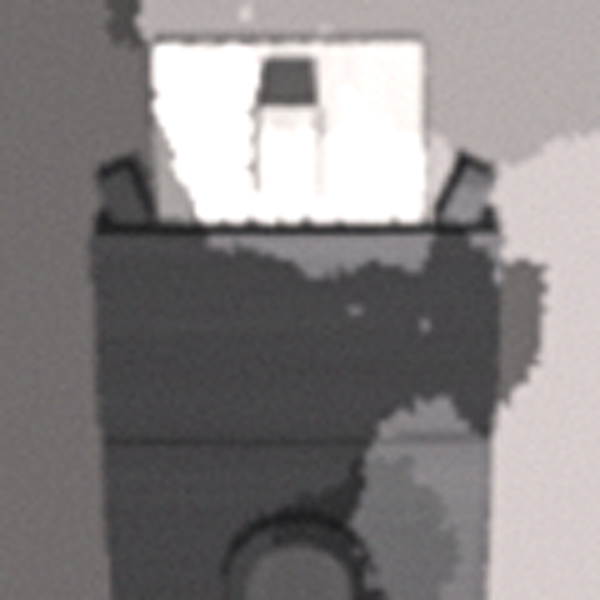

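Run:
```python
from h import *
np.set_printoptions(precision=4,suppress=True)
P=np.load('w4.npy',allow_pickle=True).item()
c=lambda l:(np.array(l)+.5)/5-.5+np.array((265,170))
f,r=fit(toplane('wrist',c([(93,234),(498,231),(492,438),(105,440)]),19.5,P),[(-85,-45),(-85,45),(-35,45),(-35,-45)])
print('foot',f,r)
w=toplane('wrist',c([(152,40),(424,38)]),8,P)
cc,s=np.cos(f[2]),np.sin(f[2]);d=w-f[:2]
print('plate rear in foot (want x -125):',np.c_[d[:,0]*cc+d[:,1]*s,-d[:,0]*s+d[:,1]*cc])
```

```text
foot [641.0952  58.7504   0.3238] [[ 0.1925 -0.9285]
 [-0.6149  1.2242]
 [-0.2883  0.7431]
 [ 0.7106 -1.0387]]
plate rear in foot (want x -125): [[-125.1566  -30.9445]
 [-125.1275   27.9061]]
```

The plate's rear edge is at foot x −125.1 against −125 nominal, so it is home. Merged foot estimate is (642.2, 57.4, 0.32). Next, move above the head.

```bash
sed -i 's/p=(643,56.5,.317)/p=(642.2,57.4,.32)/' h.py; python3 -c "
from h import *
foot(0,205)"; python3 -m handwheel '1 0 -20 0 0 0 0;1 0 -25 0 0 0 0;1 0 -25 0 0 0 0;1 0 -25 0 0 0 0;1 0 -10 0 0 0 0;1 0 0 0 0 0 0;1 0 0 0 0 0 0';python3 -c "
from h import *
foot(0,205)"
```

```text
in foot frame: x -126.9 y -1.7 z 201.1
clk 9.95 tcp [522.3  15.8 201.1] w 85.4 F [ 0.1 -0.4 -0.5]
shift(cur tool) [  -4.7 -126.9    2.3] rot [-0.004  0.003 -0.006] dir world [119.9  41.6   3.9]
shift(target tool) [  -3.9 -126.9    1.7]
clock: 10.65
eef_pos: [617.1, 46.7, 186.1]
tool_rot: [1.405, 1.54, -2.991]
force: [-0.2, -0.1, 1.3]
width: 85.4
in foot frame: x -27.2 y -2.3 z 186.1
clk 10.65 tcp [617.1  46.7 186.1] w 85.4 F [-0.2 -0.1  1.3]
shift(cur tool) [-19.7 -26.6   2.5] rot [-0.004  0.005 -0.03 ] dir world [25.1 10.7 18.9]
shift(target tool) [-18.9 -27.2   2.3]
```

```bash
python3 -m handwheel '1 -15 -8 2 -0.004 0.005 -0.03;1 -3 -10 0 0 0 0;1 0 -9 0 0 0 0;1 0 0 0 0 0 0;1 0 0 0 0 0 0';python3 -c "
from h import *
foot(0,200)
cv2.imwrite('pics/w5.png',get_image('wrist'));cv2.imwrite('pics/s5.png',get_image('scene'))
im=cv2.imread('pics/s5.png')[130:250,290:410];cv2.imwrite('pics/s5c.png',cv2.resize(cv2.convertScaleAbs(im,alpha=1.7),None,fx=5,fy=5,interpolation=cv2.INTER_CUBIC))"
```

```text
clock: 11.15
eef_pos: [642.7, 56.6, 206.3]
tool_rot: [-2.355, 1.568, -0.464]
force: [-0.0, 0.2, -0.4]
width: 85.2
in foot frame: x 0.2 y -0.9 z 206.3
clk 11.15 tcp [642.7  56.6 206.3] w 85.2 F [-0.   0.2 -0.4]
shift(cur tool) [6.3 0.2 0.9] rot [ 0.    -0.002  0.002] dir world [-0.5  0.8 -6.3]
shift(target tool) [6.3 0.2 0.9]
```

View pics/s5c.png

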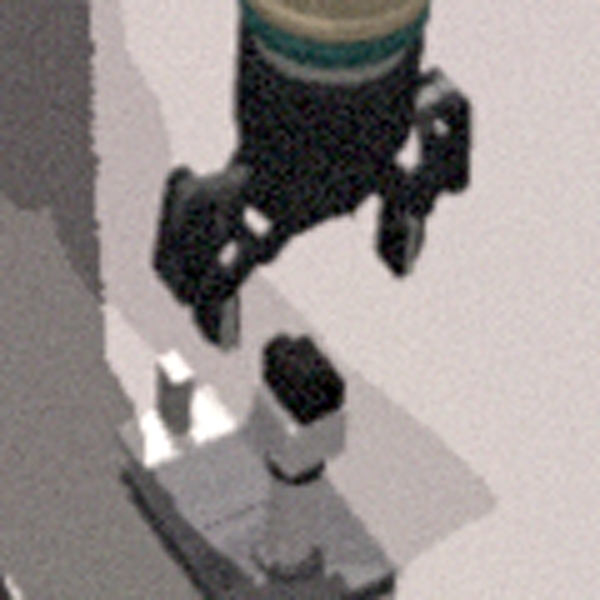

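View pics/w5.png

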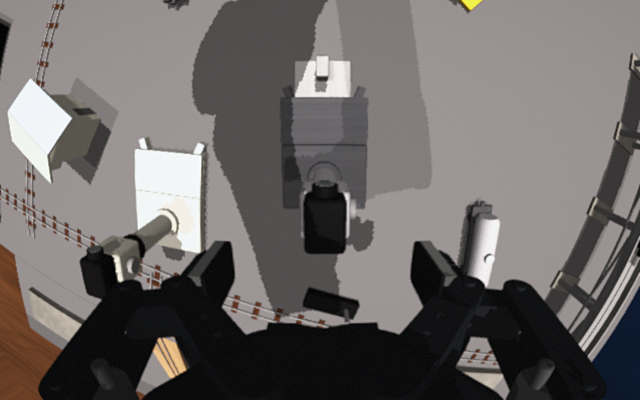

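```bash
python3 -c "
import cv2
im=cv2.imread('pics/w5.png')[165:265,275:385];cv2.imwrite('pics/w5c.png',cv2.resize(cv2.convertScaleAbs(im,alpha=1.6),None,fx=6,fy=6,interpolation=cv2.INTER_CUBIC))
from h import *
P=camera_params('wrist');print(P['eye'])
"
```

```text
[579.92093845  36.5791065  340.32091019]
```

View pics/w5c.png

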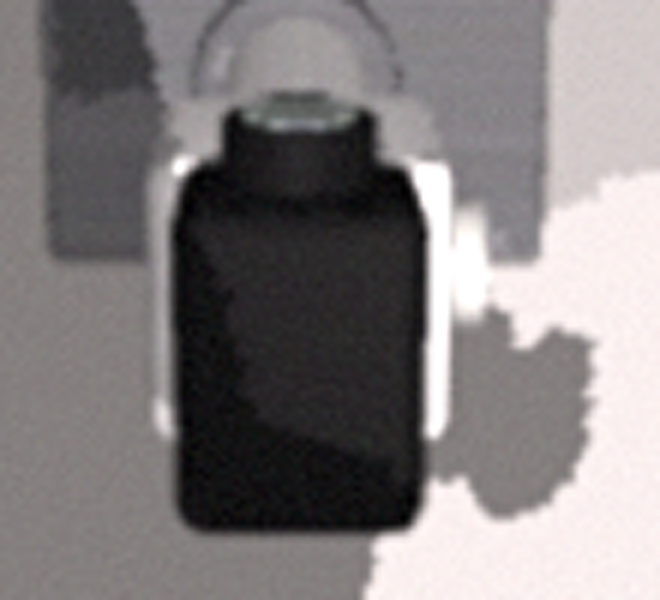

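Run:
```python
from h import *
P=camera_params('wrist');c=lambda l:(np.array(l)+.5)/6-.5+np.array((275,165))
for l,z in (([(302,205),(302,530),(302,367)],168),([(152,165),(450,165),(301,165)],146)):
    w=toplane('wrist',c(l),z,P);d=w-[642.2,57.4];s,k=np.sin(.32),np.cos(.32)
    print(w.round(1),np.c_[d[:,0]*k+d[:,1]*s,-d[:,0]*s+d[:,1]*k].round(1))
```

```text
[[625.6  53.3]
 [658.4  64.3]
 [641.4  58.6]] [[-17.    1.3]
 [ 17.6   1.4]
 [ -0.4   1.4]]
[[632.3  38.6]
 [622.1  69.2]
 [627.2  53.9]] [[-15.3 -14.8]
 [-15.3  17.5]
 [-15.3   1.4]]
```

```bash
python3 -m handwheel '1 15 0 1.6 0 0 0;1 20 0 0 0 0 0;1 20 0 0 0 0 0;1 15 0 0 0 0 0;1 0 0 0 0 0 0;1 0 0 0 0 0 0';python3 -c "
from h import *
foot(0,117,0.7)"
```

```text
clock: 11.85
eef_pos: [639.7, 57.6, 129.4]
tool_rot: [1.968, 1.568, -2.424]
force: [0.1, -0.6, 0.9]
width: 85.0
in foot frame: x -2.3 y 1.0 z 129.4
clk 11.85 tcp [639.7  57.6 129.4] w 85.0 F [ 0.1 -0.6  0.9]
shift(cur tool) [12.4 -2.3 -0.3] rot [ 0.    -0.001 -0.003] dir world [  2.3   0.5 -12.4]
shift(target tool) [12.4 -2.3 -0.3]
```

```bash
python3 -m handwheel '1 6 -3 0 0 0 0;1 6 0 0 0 0 0;1 0 0 0 0 0 0;1 0 0 0 0 0 0';python3 -c "
from h import *
foot(0,117,0.7)"
```

```text
clock: 12.25
eef_pos: [644.1, 59.0, 118.2]
tool_rot: [-2.698, 1.569, -0.807]
force: [0.0, -0.4, 0.4]
width: 85.5
in foot frame: x 2.3 y 1.0 z 118.2
clk 12.25 tcp [644.1  59.  118.2] w 85.5 F [ 0.  -0.4  0.4]
shift(cur tool) [ 1.2  2.3 -0.3] rot [ 0.    -0.001  0.001] dir world [-2.1 -1.  -1.2]
shift(target tool) [ 1.2  2.3 -0.3]
```

```bash
python3 -m handwheel '1 2 2 0 0 0 0;1 0 0 0 0 0 0;-1 0 0 0 0 0 0;-1 0 0 0 0 0 0;-1 0 0 0 0 0 0;-1 0 0 0 0 0 0;-1 0 0 0 0 0 0;-1 0 0 0 0 0 0';python3 -c "
from h import *
foot(0,117,0.7);print(ctrl.read_state()['torque'])
cv2.imwrite('pics/w6.png',get_image('wrist'));cv2.imwrite('pics/s6.png',get_image('scene'))
im=cv2.imread('pics/s6.png')[150:260,290:400];cv2.imwrite('pics/s6c.png',cv2.resize(cv2.convertScaleAbs(im,alpha=1.7),None,fx=5,fy=5,interpolation=cv2.INTER_CUBIC))"
```

```text
clock: 13.05
eef_pos: [642.8, 58.1, 117.6]
tool_rot: [-2.315, 1.567, -0.424]
force: [0.3, 0.1, 0.1]
width: 33.2
in foot frame: x 0.8 y 0.5 z 117.6
clk 13.05 tcp [642.8  58.1 117.6] w 33.2 F [0.3 0.1 0.1]
shift(cur tool) [0.6 0.8 0.2] rot [ 0.    -0.003  0.003] dir world [-0.8 -0.  -0.6]
shift(target tool) [0.6 0.8 0.2]
[0.03811936 0.09960203 0.0528874 ]
```

View pics/s6c.png

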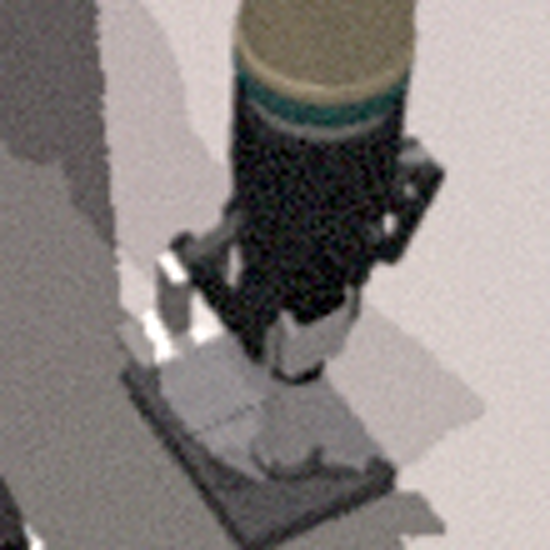

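View pics/w6.png

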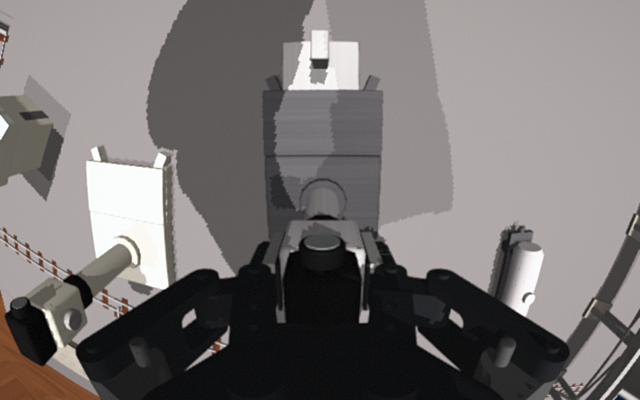

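Width is 33.2 mm, about the 34 mm block width, so the button is flush; the mast is still down and the forces are near zero. Lifting now.

```bash
python3 -m handwheel '-1 -6 0 0 0 0 0;-1 -8 0 0 0 0 0;-1 -8 0 0 0 0 0;-1 0 0 0 0 0 0';python3 -c "
from h import *
foot(0,207.6,0.7)"; python3 -m handwheel '-1 -8 0 0 0 0 0;-1 -8 0 0 0 0 0;-1 -8 0 0 0 0 0;-1 -8 0 0 0 0 0;-1 0 0 0 0 0 0';python3 -c "
from h import *
foot(0,207.6,0.7)"
```

```text
clock: 13.55
eef_pos: [642.8, 58.1, 140.3]
tool_rot: [-2.287, 1.568, -0.396]
force: [-0.1, 0.5, -2.4]
width: 33.2
in foot frame: x 0.7 y 0.4 z 140.3
clk 13.55 tcp [642.8  58.1 140.3] w 33.2 F [-0.1  0.5 -2.4]
shift(cur tool) [-67.3   0.6   0.1] rot [ 0.    -0.002  0.002] dir world [-0.8  0.  67.3]
shift(target tool) [-67.3   0.7   0.3]
clock: 14.05
eef_pos: [642.8, 58.1, 175.6]
tool_rot: [-2.197, 1.567, -0.306]
force: [1.2, -0.2, -2.3]
width: 33.4
in foot frame: x 0.8 y 0.5 z 175.6
clk 14.05 tcp [642.8  58.1 175.6] w 33.4 F [ 1.2 -0.2 -2.3]
shift(cur tool) [-32.    0.7   0.1] rot [ 0.    -0.002  0.003] dir world [-0.8 -0.  32. ]
shift(target tool) [-32.    0.8   0.2]
```

Past the first stop (58 mm of rise), carrying just the mast's weight of 2.4 N. On to the second stop.

```bash
python3 -m handwheel '-1 -7 0 0 0 0 0;-1 -7 0 0 0 0 0;-1 -6 0 0 0 0 0;-1 -5 0 0 0 0 0;-1 0 0 0 0 0 0';python3 -c "
from h import *
foot(0,207.6,0.7)"; python3 -m handwheel '-1 -4 0 0 0 0 0;-1 0 0 0 0 0 0';python3 -c "
from h import *
foot(0,207.6,0.7)"
```

```text
clock: 14.55
eef_pos: [642.8, 58.1, 202.9]
tool_rot: [-2.149, 1.567, -0.258]
force: [0.8, 0.1, -1.4]
width: 33.3
in foot frame: x 0.8 y 0.5 z 202.9
clk 14.55 tcp [642.8  58.1 202.9] w 33.3 F [ 0.8  0.1 -1.4]
shift(cur tool) [-4.7  0.8  0.2] rot [ 0.    -0.002  0.004] dir world [-0.8 -0.   4.7]
shift(target tool) [-4.7  0.8  0.2]
clock: 14.75
eef_pos: [642.8, 58.1, 207.3]
tool_rot: [-2.149, 1.566, -0.258]
force: [0.3, -0.4, -2.2]
width: 33.4
in foot frame: x 0.8 y 0.5 z 207.3
clk 14.75 tcp [642.8  58.1 207.3] w 33.4 F [ 0.3 -0.4 -2.2]
shift(cur tool) [-0.3  0.8  0.2] rot [ 0.    -0.002  0.004] dir world [-0.8 -0.   0.3]
shift(target tool) [-0.3  0.8  0.2]
```

```bash
python3 -m handwheel '-1 -1.5 0 0 0 0 0';python3 -c "
from h import *
foot(0,207.6,0.7)"; python3 -m handwheel '-1 -1.5 0 0 0 0 0';python3 -c "
from h import *
foot(0,207.6,0.7)"
```

```text
clock: 14.85
eef_pos: [642.7, 58.1, 207.7]
tool_rot: [-2.078, 1.567, -0.186]
force: [7.0, 1.8, -18.8]
width: 33.4
in foot frame: x 0.7 y 0.4 z 207.7
clk 14.85 tcp [642.7  58.1 207.7] w 33.4 F [  7.    1.8 -18.8]
shift(cur tool) [0.1 0.7 0.3] rot [ 0.    -0.002  0.003] dir world [-0.8  0.  -0.1]
shift(target tool) [0.1 0.7 0.3]
clock: 14.95
eef_pos: [642.7, 58.1, 207.7]
tool_rot: [-1.954, 1.568, -0.063]
force: [5.4, 2.4, -14.1]
width: 33.5
in foot frame: x 0.7 y 0.5 z 207.7
clk 14.95 tcp [642.7  58.1 207.7] w 33.5 F [  5.4   2.4 -14.1]
shift(cur tool) [0.1 0.7 0.2] rot [ 0.001 -0.001  0.003] dir world [-0.7 -0.1 -0.1]
shift(target tool) [0.1 0.7 0.2]
```

It stopped hard at +90.1 mm with about 14 N against the stop. Check that it stays there and that the plate is still home.

```bash
python3 -c "
from h import *
for n in ('wrist','scene','top'): cv2.imwrite(f'pics/{n}7.png',get_image(n))
foot(0,207.6,0.7)
np.save('w7.npy',camera_params('wrist'),allow_pickle=True)
im=cv2.imread('pics/wrist7.png')[60:230,250:400]
cv2.imwrite('pics/w7c.png',cv2.resize(cv2.convertScaleAbs(im[:115],alpha=1.4),None,fx=5,fy=5,interpolation=cv2.INTER_CUBIC))"
```

```text
in foot frame: x 0.7 y 0.5 z 207.7
clk 15.10 tcp [642.8  58.1 207.7] w 33.1 F [  4.4   1.  -12.4]
shift(cur tool) [0.1 0.7 0.2] rot [ 0.001 -0.001  0.003] dir world [-0.8 -0.  -0.1]
shift(target tool) [0.1 0.7 0.2]
```

View pics/wrist7.png

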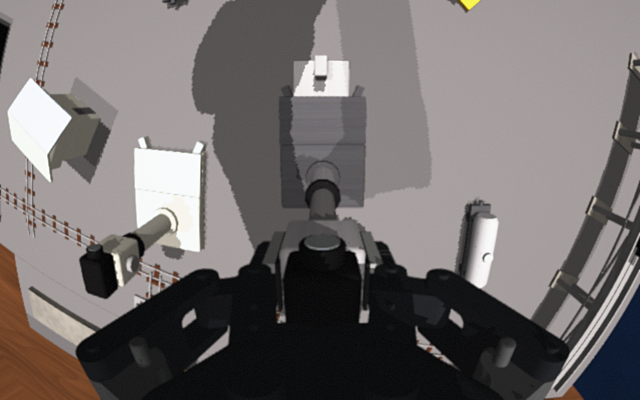

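View pics/w7c.png

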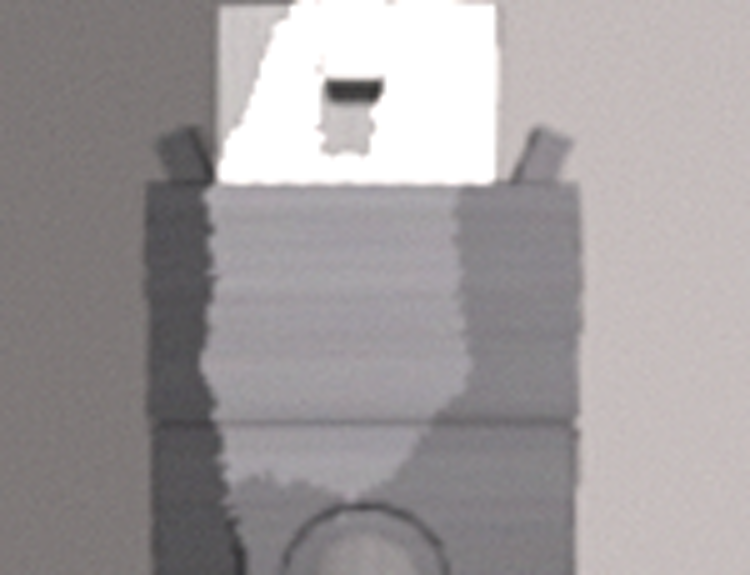

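View pics/scene7.png

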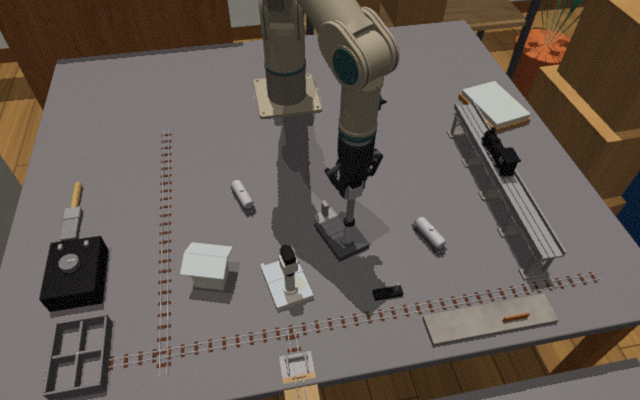

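The plate still sits in the slot (rear edge at crop row 5, mouth at row 183), the head is raised, and the wagons and cabin are where they were. One number on the plate, then hand in.

```bash
python3 - <<'E'
from h import *
P=np.load('w7.npy',allow_pickle=True).item()
c=lambda l:(np.array(l)+.5)/5-.5+np.array((250,60))
f,r=fit(toplane('wrist',c([(145,183),(580,183),(577,422),(152,422)]),19.5,P),[(-85,-45),(-85,45),(-35,45),(-35,-45)])
w=toplane('wrist',c([(218,5),(497,5)]),8,P);d=w-f[:2];k,s=np.cos(f[2]),np.sin(f[2])
print(f,'rear x',d[:,0]*k+d[:,1]*s)
E
python3 -c "
from h import *
foot(0,207.6,.7); print(ctrl.finish_job())"
```

```text
[6.43380285e+02 5.91375986e+01 3.23116763e-01] rear x [-124.4403788  -124.25483957]
in foot frame: x 0.7 y 0.5 z 207.7
clk 15.10 tcp [642.8  58.1 207.7] w 33.1 F [  4.4   1.  -12.4]
shift(cur tool) [0.1 0.7 0.2] rot [ 0.001 -0.001  0.003] dir world [-0.8 -0.  -0.1]
shift(target tool) [0.1 0.7 0.2]
the job is handed in; nothing more can be done
None
```

The job is handed in at 15.1 s, with the arm still holding the mast's head at the second stop. I carried the steel plate about 5 mm clear of the board to the foot of the mast, then set it down and slid it into the slot by its fin. I then gripped the head across the button while the mast was down, and lifted it past the first stop to the second.

- **Plate:** it stopped against the end wall at foot x ≈ −112.3 mm with about 12 N of push. Its rear edge measured −125.1 mm after release and −124.3 mm at the end, against −125 mm nominal. That difference is within camera accuracy, so I take it as still home.
- **Mast:** the jaws closed to about 33 mm on the 34 mm block, so the button was flush while the mast was down. The head rose 90.1 mm and was holding about 12 N against the stop at the last reading.
- **Surroundings:** in the last scene picture the wagons, cabin, white foot and yellow plate looked unmoved; I checked this by eye only.
- **Disagreements:** the camera estimates of the foot's axis differed by about 2–4 mm, so I aimed the head grip between them, and it closed with no side force. During the moves the arm overshot or sagged by up to 15 mm in free air, which I corrected before each contact.

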